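# Push a lens barrel up to the camera gauge's stop and trigger the check

### The job

Gently push the lens barrel lying at the bottom of the gauge station's sloping track up to the stop at the top, so that the spring dog catches it from behind and it cannot roll back; do not pick it up, bang it, or let it run loose down the track. Once it sits fully home against the stop, press the black button on the grey trigger box all the way down and let it up again. Leave the camera and everything else on the bench undisturbed.

Things in the scene. Friction and masses are not known exactly. Their poses are not given: they have to be found in the camera images.
- barrel_centre (a point): Centre of the lens barrel to be checked: a smooth, slippery black closed cylinder 52 mm in diameter and 40 mm long, about 0.2 kg, lying on its round side across the sloping track, along which it rolls or slides. It starts at the bottom of the track, leaning on the lower lip. The point is on the cylinder's axis, half-way along.
- track: Sloping aluminium track (0.175 rad). Origin mid-width on the running surface, near mid-length; x uphill along the surface, y across to the camera side, z square to the surface. Running surface z = 0: two rails with a 14 mm slot between, x = -121 to 129 mm. Side walls 12 mm high, inner faces y = -21.5 and 21.5, outer 26.5 mm. The station's base plate below is 320 x 150 mm. The track is open above.
- stop_seat (a point): Where the barrel's centre lies when it is home against the stop: track frame x = 75, y = 0, z = 26 mm (at the bottom of the track it is x = -85, z = 26 mm). The stop is a plate across the track at x = 109 to 119 mm, 36 mm high, with a round 18 mm steel button in the middle whose face, at x = 101 mm and z = 26 mm, the barrel meets.
- lip_top (a point): Middle of the top edge of the lower lip, a 5 mm thick plate across the track at its bottom end (x = -111 to -106 mm in the track frame), 10 mm high, on which the barrel leans at the start.
- backlight_top (a point): Middle of the top edge of the flat backlight panel (64 mm long along the track, 12 mm thick) standing beside the stop on the track's -y side, 62 to 74 mm from its middle line; its top is 28 mm above the centre of a home barrel.
- dog (a joint): Spring dog: steel tongue 42 mm long in the slot between the rails, hinged at its downhill end (track x = 16 mm). 0 = flat below the surface, 0.30 rad = sprung up, free uphill end at x = 56 mm, 10 mm high. A push of 1 to 2 N rolls the barrel over it; then it springs up behind (about 0.24) and keeps the barrel pressed on the stop. Let go before that, the barrel rolls back to the lip.
- gauge_camera: Small camera (44 mm square, 62 mm long, 33 mm lens tube) on a post beside the stop, on the track's +y side, looking level across the track along a home barrel's axis. Lens end 64 mm from the track's middle line, top 22 mm above a home barrel's centre. Origin: bench level under its lens mount, 76 mm from the middle line. Not to be knocked.
- trigger_top (a point): Middle of the top face of the black push button, 32 mm in diameter, in a steel collar on top of a grey box 80 x 80 x 40 mm that stands on the bench on the robot's left. The button goes straight down.
- trigger (a joint): Travel of that push button: 0 = up, 0.006 m = fully down; a spring brings it up again, and 5 N hold it fully down.
- spare: A spare lens barrel of the same kind standing on end on the bench beside the station; 52 mm in diameter, 40 mm high, origin in the middle of its underside. To be left alone.
- bottle: White bottle standing on the bench, 54 mm in diameter, 150 mm high, origin in the middle of its underside. To be left alone.
- blower: Black rubber air blower with its nozzle upward, 58 mm in diameter, 125 mm high, origin in the middle of its underside. To be left alone.
- jar: Brown jar with a black lid, 60 mm in diameter, 60 mm high, origin in the middle of its underside. To be left alone.
- driver: Screwdriver with black handle lying on the bench, 180 mm long, about 26 mm thick at most, origin under its middle. To be left alone.
- ring_gauge: Steel ring gauge lying flat on the bench, 68 mm in diameter with a 41 mm bore, 20 mm high, origin in the middle of its underside. To be left alone.
Mind the look-alikes: they are no part of the job. What is shaped like the part that bears trigger_top but blue or green is not meant.

How it is judged (in metres and radians):
On the way, in this order (a step that is already met when the one before it is completed fails the run):
1. the barrel sits home against the stop with the dog up behind it, and the robot has let go of it (distance between barrel_centre and stop_seat below 0.005 m and value of joint dog above 0.15 rad and linear speed of barrel below 0.02 m/s and contact force between each of the arm, the fingers and barrel below 0.1 N), for 0.3 s.
2. the trigger button is pressed all the way down (value of joint trigger above 0.0045 m), for 0.04 s.
At the end, for the whole second after the job is handed in: The barrel rests against the stop (its centre within 5 mm of the home place), at rest, with the dog up behind it (over 0.15 rad); the button, pressed to at least 4.5 mm after that, is up again (under 1.5 mm) (distance between barrel_centre and stop_seat below 0.005 m and value of joint dog above 0.15 rad and linear speed of barrel below 0.01 m/s and value of joint trigger below 0.0015 m); the robot touches nothing.
It fails at once if the barrel is lifted or carried (its centre more than 8 mm above its rolling height) or leaves the track (z of barrel_centre in the frame of track above 0.034 m or y of barrel_centre in the frame of track above 0.012 m or y of barrel_centre in the frame of track below -0.012 m or x of barrel_centre in the frame of track below -0.098 m).
It fails at once if the barrel runs loose (faster than 0.35 m/s) or is banged or forced (over 35 N on the track) (linear speed of barrel above 0.35 m/s or contact force between barrel and track above 35 N).
It fails at once if the trigger is pressed while the barrel is not home (value of joint trigger above 0.003 m and distance between barrel_centre and stop_seat above 0.006 m).
It fails at once if the camera is knocked (over 8 N) (contact force between any of the arm, the fingers and gauge_camera above 8 N).
It fails at once if a bystander is moved more than 20 mm (the screwdriver 30 mm) (distance of any of spare, bottle, blower, jar, ring_gauge from where it was at the start of the episode above 0.02 m or distance of driver from where it was at the start of the episode above 0.03 m).
It also fails if it takes over 51 s, if anything falls off the work surface, if the arm or the gripper's body presses on something with over 40 N, if the wrist force passes 120 N, or if a joint passes its speed limit or range.

### The arm

A 6-joint arm with a two-finger parallel gripper is mounted at the origin on the work surface. World frame = base frame: x ahead of the robot, y to its left, z up, the work surface at z = 0. Lengths are in mm, angles in degrees, forces in N, time in s.
With the tool pointing down it reaches from about 350 to 850 mm from the base axis. Payload 8.1 kg.
Tool frame: the origin (TCP) lies at the very end of the fingers, on their centre line; the grasp point (between the pads) lies r.tcp_to_grasp behind it (r.tcp_to_grasp is the distance from the TCP to the grasp point, in mm); z points along the fingers, y is the line along which they close (so a half turn about z gives the same grasp; the last joint's range is limited). The gripper opens to 85 mm and grips with 20 to 120 N. Pads are 22 mm wide; open, the fingers measure 114 mm over their backs; the gripper's body (76 mm by 85 mm) begins 54 mm behind the grasp point. The pads swing forward as they close: fully open they stand 13 mm farther back than shut.
Start: joints at [65.523, 7.471, 85.268, -0, 87.261, -4.893], TCP at [201.089, 565.304, 231.292] pointing down, gripper open.
Joint ranges: [-169.43, 169.43], [-51.17, 129.36], [1.28, 143.12], [-76.62, 256.62], [0, 156.53], [-152.29, 152.29]. Speed limits (degrees/s): [136.94, 136.94, 159.86, 180, 180, 180].

### API

Orientations are given as [roll, pitch, yaw] about the fixed x, y, z axes, in that order (R = Rz(yaw) Ry(pitch) Rx(roll)).
In Python, from bench import r gives the robot as it stands.
- The arm moves only by the shell command python3 -m handwheel 'ROWS' [OPENING] [FORCE]. ROWS is JSON, a list of rows, each a list of 4 numbers: the shift along the tool's x, y, z in m, then the turn about the tool's z in degrees. A call has 1 to 10 rows; each row shifts and turns the commanded pose from where the row before left it, along the tool's axes as they then stand; what a row does not reach is not made up. A row lasts 1/10 s, in which the tool goes at most 50 mm and 8.59 degrees, less where a joint would pass 70% of its speed; a pose out of reach is approached as far as the arm can. A call is refused whole if a number of a shift passes 0.05 or a number of a turn 8.59, either way. A call with a gripper value outside its range is refused whole. OPENING is the finger opening in m, from 0 to 0.0854, set as the call begins (- or left out, the last holds). The fingers move at their own pace and stop on an object; FORCE is the grip in N (left out, the last holds). Time passes only in rows, so rows that do not move let the fingers close. It gives the time, the measured TCP pose, the force, the opening and the grip force at its end, in the units of the state.
- r.sense(): the state, without advancing time (a new reading comes with each control period).
- r.snapshot(name): name is "scene" or "top" or "wrist"; returns the picture (400x640x3 uint8, red, green, blue); there is no depth.
- r.camera_params(name): a dict with "fx", "fy", "cx", "cy" (pixels), "R" (3x3) and "t" (3): a world point X has camera coordinates R X + t; the wrist camera has in their place "mount" (4x4, takes a point from camera to tool coordinates, whose origin is the TCP and whose axes are the flange's). Camera axes: x right, y down, z forward; pixel columns grow to the right and rows downward; lengths in mm; the calibration is good to about 2 mm. The wrist camera is an equidistant fisheye: a pixel r from the principal point sees the ray r / f radians off the axis. A picture is of the moment at which its call begins: read the wrist's pose just before it. camera_params takes no time and is no camera call.
- r.hand_in(): hands the job in; it is judged then, once.
The state is a dict: "time": time; "joint_pos": joint angles; "qd": joint speeds; "joint_efforts": joint torques, N m; "tool_pos": TCP position; "tcp_rot": TCP orientation; "ft_force": force on the tool from outside, world axes, zero at the start; "wrist_torque": the same for the moment, N m; "finger_gap": finger opening in mm; "grip_force": force on a finger pad.
Only numpy, scipy, OpenCV 4.12 (cv2) and the standard library are available. Lean on these libraries where they do the work, as an engineer would, in place of code of your own. Each camera call takes 0.05 s, during which the arm holds its last target. There are 200 camera calls.

## Working session

There is one attempt and no reset: what is moved stays moved. The work goes in short steps, Python scripts to look and compute and a shell command to move; the robot and the scene stay as the last step left them, time stands still between calls to the robot, and variables do not carry over. Pictures are saved under pics/ and viewed, at most 12 in all, crops included, and the job is handed in when it is done.

```bash
ls; mkdir -p pics; python3 - <<'E'
from bench import r
import cv2
for n in("scene","top","wrist"):
    im=r.snapshot(n); cv2.imwrite(f"pics/{n}0.png",im[:,:,::-1])
    p=r.camera_params(n); print(n,p)
s=r.sense(); print(s, r.tcp_to_grasp)
E
```

```text
pics
scene {'fx': 386.279008048707, 'fy': 386.279008048707, 'cx': 321.9806997975503, 'cy': 201.02552956489313, 'R': array([[-0.41661644,  0.90907158, -0.00442788],
       [ 0.76868029,  0.34966806, -0.53559579],
       [-0.48534662, -0.22654163, -0.84446287]]), 't': array([ 156.44428837, -313.93370177, 1431.80624428])}
top {'fx': 376.9291987561267, 'fy': 376.9291987561267, 'cx': 327.072753196824, 'cy': 200.04040345361148, 'R': array([[-0.0099267 , -0.99950075, -0.02999525],
       [-0.99070576,  0.01390005, -0.13531036],
       [ 0.13565975,  0.02837329, -0.99034913]]), 't': array([  48.8777246 ,  478.76603101, 1306.31966554])}
wrist {'fx': 309.70691628693146, 'fy': 309.70691628693146, 'cx': 316.85980914970656, 'cy': 203.17846364612467, 'mount': array([[ 9.22391765e-04, -9.65936265e-01, -2.58778442e-01,
         6.53281635e+01],
       [ 9.99999520e-01,  8.05197990e-04,  5.58861788e-04,
         7.89858373e-01],
       [-3.31456986e-04, -2.58778833e-01,  9.65936543e-01,
        -1.42353317e+02],
       [ 0.00000000e+00,  0.00000000e+00,  0.00000000e+00,
         1.00000000e+00]])}
{'time': 0.15, 'joint_pos': array([ 6.55216164e+01,  7.50489184e+00,  8.53153607e+01,  1.33396578e-03,
        8.72606674e+01, -4.89274403e+00]), 'qd': array([ 0.04362461, -0.17227852, -0.14850418, -0.08324853,  0.02994431,
       -0.04179666]), 'joint_efforts': array([ 6.25913490e-04, -5.70059788e+01, -5.01162207e+01, -2.06260138e-04,
        9.45175183e-03,  7.89846285e-05]), 'tool_pos': array([200.92360614, 564.91531284, 230.48431776]), 'tcp_rot': array([-1.79919489e+02, -8.22921116e-03,  1.60414290e+02]), 'ft_force': array([ 0.51210468,  0.20585027, -0.30478195]), 'wrist_torque': array([ 0.0058143 , -0.04259242,  0.01130841]), 'grip_force': 0.0, 'finger_gap': 85.41761457975348} 18.700000000000003
```

View pics/scene0.png

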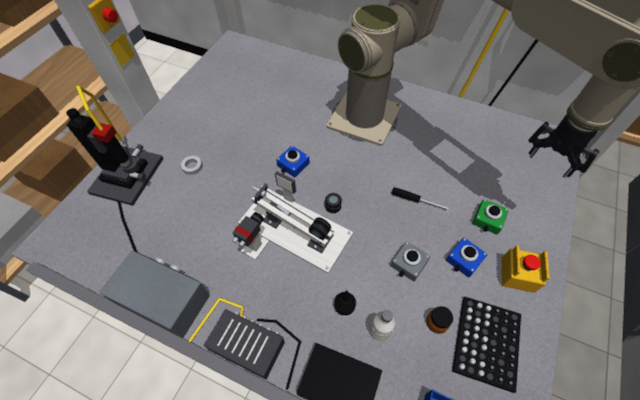

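View pics/top0.png

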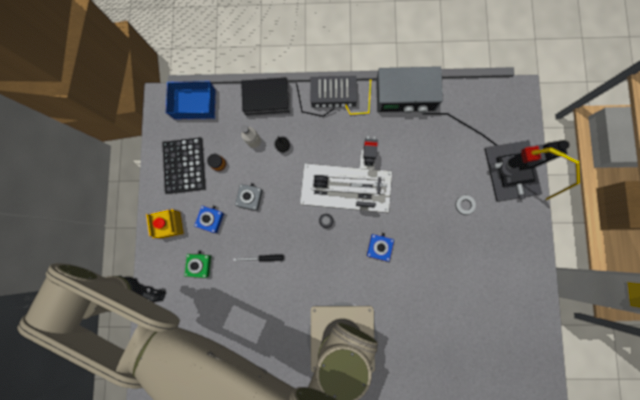

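The scene view shows the station's white plate at about (300,230), with the barrel low at (321,228), the camera at (247,230) and the backlight at (286,182). The grey trigger box is at (410,260). In the top view the barrel is at (320,183), uphill is to the right, and the grey box is at (249,196).

```bash
python3 - <<'E'
import cv2,numpy as np
t=cv2.imread("pics/top0.png")[130:220,230:400]; s=cv2.imread("pics/scene0.png")[170:290,225:445]
a=cv2.resize(t,(680,360),interpolation=cv2.INTER_CUBIC)[:290]
b=cv2.resize(s,(550,300),interpolation=cv2.INTER_CUBIC); b=cv2.copyMakeBorder(b,0,0,0,130,cv2.BORDER_CONSTANT)
cv2.imwrite("pics/crop.png",np.vstack([a,b]))
E
```

```text
(no output)
```

View pics/crop.png

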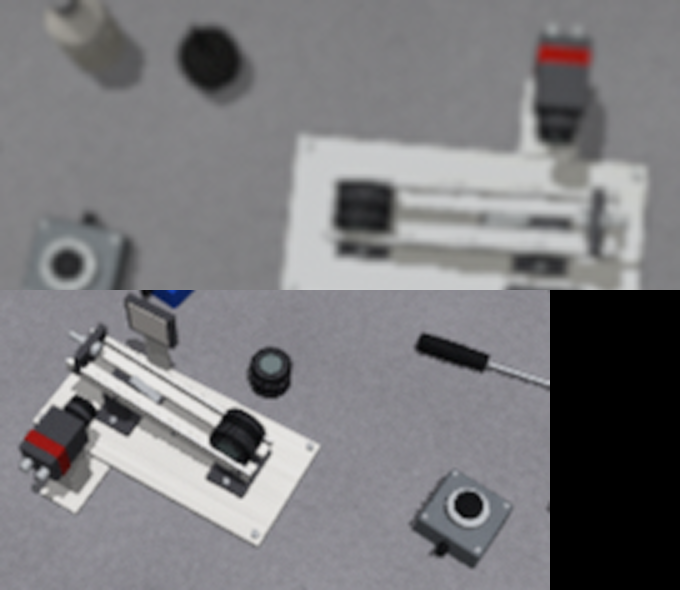

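The crop (top 4x, scene 2.5x) shows the barrel at about top (320.8,181.5) and scene (320.2,228.4). The button is at top (247,196.3) and scene (412.2,256). The plate corners are at top (304.5,163.5) and (392,171), and scene (352.2,232.4) and (327.4,271.2).

```bash
cat > h.py <<'E'
from bench import r
import numpy as np, cv2
from scipy.spatial.transform import Rotation as Ro
def ray(n,u,v,pose=None):
    p=r.camera_params(n)
    if n!="wrist":
        d=p["R"].T@[(u-p["cx"])/p["fx"],(v-p["cy"])/p["fy"],1]; return -p["R"].T@p["t"],d/np.linalg.norm(d)
    a,b=(u-p["cx"])/p["fx"],(v-p["cy"])/p["fy"]; th=np.hypot(a,b)
    d=np.array([np.sin(th)*a/th,np.sin(th)*b/th,np.cos(th)]); M=p["mount"]
    R=Ro.from_euler("xyz",pose[1],degrees=True).as_matrix()
    return R@M[:3,3]+pose[0],R@M[:3,:3]@d
def plane(n,u,v,z,pose=None):
    o,d=ray(n,u,v,pose); return o+d*(z-o[2])/d[2]
def tri(*rays):
    A=[np.eye(3)-np.outer(d,d) for o,d in rays]
    x=np.linalg.solve(sum(A),sum(a@o for a,(o,d) in zip(A,rays)))
    return x,[round(float(np.linalg.norm(a@(x-o))),1) for a,(o,d) in zip(A,rays)]
def proj(X,pose):
    p=r.camera_params("wrist");M=p["mount"];R=Ro.from_euler("xyz",pose[1],degrees=True).as_matrix()
    c=M[:3,:3].T@(R.T@(np.array(X)-pose[0])-M[:3,3]); th=np.arctan2(np.hypot(c[0],c[1]),c[2]); k=p["fx"]*th/np.hypot(c[0],c[1])
    return c[:2]*k+[p["cx"],p["cy"]]
E
python3 - <<'E'
from h import *
np.set_printoptions(precision=1,suppress=True)
print("barrel",tri(ray("top",320.8,181.5),ray("scene",320.2,228.4)))
print("button",tri(ray("top",247,196.3),ray("scene",412.2,256)))
for n,u,v in[("top",304.5,163.5),("top",392,171),("scene",352.2,232.4),("scene",327.4,271.2)]:print(n,plane(n,u,v,8))
s=r.sense();print(s["tool_pos"])
E
```

```text
barrel (array([536.2,  65.4,  82.6]), [2.9, 2.9])
button (array([493.6, 327.9,  50.9]), [2.3, 2.3])
top [619.5 125.6   8. ]
top [ 586.2 -193.7    8. ]
scene [471.4 144.1   8. ]
scene [615.6 127.    8. ]
[200.9 564.9 230.5]
```

```bash
python3 -m handwheel '[[0,0,0,-6.8],[0,0,0,-6.8],[-0.03,-0.03,0,0],[-0.03,-0.03,0,0],[-0.03,-0.03,0,0],[-0.03,-0.03,0,0],[-0.03,-0.03,0,0],[-0.03,-0.03,0,0],[-0.03,-0.03,0,0],[-0.03,-0.03,0,0]]' 0 && python3 -m handwheel '[[-0.03,-0.03,0,0],[-0.03,-0.03,0,0],[-0.03,-0.03,0,0],[-0.03,-0.03,0,0],[0,0,0,0],[0,0,0,0]]'; python3 - <<'E'
from h import *
s=r.sense(); print(s["time"],s["tool_pos"],s["tcp_rot"])
cv2.imwrite("pics/w1.png",r.snapshot("wrist")[:,:,::-1])
pose=(s["tool_pos"],s["tcp_rot"]); print(proj([536,65,80],pose),proj([493.6,328,51],pose))
E
```

```text
time: 1.15
tool_pos: [415.4, 300.0, 231.1]
tcp_rot: [-180.0, -0.0, 174.0]
ft_force: [0.4, 0.4, -0.5]
finger_gap: -0.1
grip_force: 0.0
time: 1.75
tool_pos: [521.7, 168.9, 230.7]
tcp_rot: [-180.0, -0.1, 173.9]
ft_force: [0.3, 0.2, 0.3]
finger_gap: -0.5
grip_force: 0.0
1.75 [521.718795   168.86919157 230.7377407 ] [-1.79996260e+02 -6.83873956e-02  1.73884557e+02]
[216.7755047  214.44108752] [455.85053283 145.99490633]
```

View pics/w1.png

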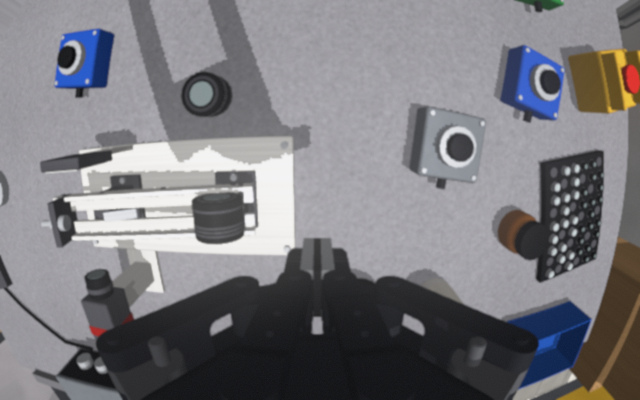

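The wrist view shows the barrel at about (219,218), within 4 px of the projected estimate, and the grey box's button at (458,147), also close to its estimate. The plate's downhill corners are at (294,137) and (294,255). The path is clear.

```bash
python3 - <<'E'
from h import *
np.set_printoptions(precision=1,suppress=True)
pose=(np.array([521.72,168.87,230.74]),[-179.996,-.07,173.885])
im=cv2.imread("pics/w1.png");m=(im[180:250,185:250].max(2)<75).astype(np.uint8)
n,l,st,c=cv2.connectedComponentsWithStats(m);i=1+st[1:,4].argmax();print(st[i],c[i]+[185,180])
b=[185+st[i][0]+st[i][2]/2,180+st[i][1]+st[i][3]/2];print(b)
w=ray("wrist",*b,pose)
print("barrel",tri(w,ray("top",320.8,181.5)),tri(w,ray("scene",320.2,228.4)),tri(w,ray("top",320.8,181.5),ray("scene",320.2,228.4)))
w=ray("wrist",458,147,pose);print("button",tri(w,ray("top",247,196.3),ray("scene",412.2,256)))
for u,v in[(294,137),(294,255)]:print(plane("wrist",u,v,8,pose))
# stop plate top ends: wrist vs. scene ; 
E
```

```text
[  9  15  48  16 353] [217.9 203.9]
[np.float64(218.0), np.float64(203.0)]
barrel (array([534.4,  62.9,  63.8]), [6.4, 6.4]) (array([527.3,  64. ,  66.5]), [0.3, 0.3]) (array([531.9,  64.9,  73. ]), [6.0, 7.3, 1.7])
button (array([494.2, 328.2,  53.2]), [1.3, 3.1, 1.8])
[471.3 148.2   8. ]
[619.9 129.7   8. ]
```

```bash
python3 - <<'E'
from h import *
np.set_printoptions(precision=1,suppress=True)
pose=(np.array([521.72,168.87,230.74]),[-179.996,-.07,173.885])
w=ray("wrist",219,217.5,pose);T=ray("top",320.8,181.5);S=ray("scene",320.2,228.4)
print("barrel",tri(w,T),tri(w,S),tri(w,T,S))
im=cv2.imread("pics/w1.png")[170:265,180:300];im=cv2.resize(im,None,fx=5,fy=5,interpolation=cv2.INTER_CUBIC)
t=cv2.imread("pics/scene0.png")[205:245,305:345];t=cv2.resize(t,(200,200),interpolation=cv2.INTER_CUBIC)
im=cv2.copyMakeBorder(im,0,0,0,200,cv2.BORDER_CONSTANT);im[:200,600:]=t
cv2.imwrite("pics/c2.png",im)
E
```

```text
barrel (array([540.6,  63.5,  71.6]), [1.2, 1.2]) (array([537.5,  69.3,  87.1]), [0.2, 0.2]) (array([537.2,  66.3,  83.1]), [2.2, 3.6, 2.6])
```

View pics/c2.png

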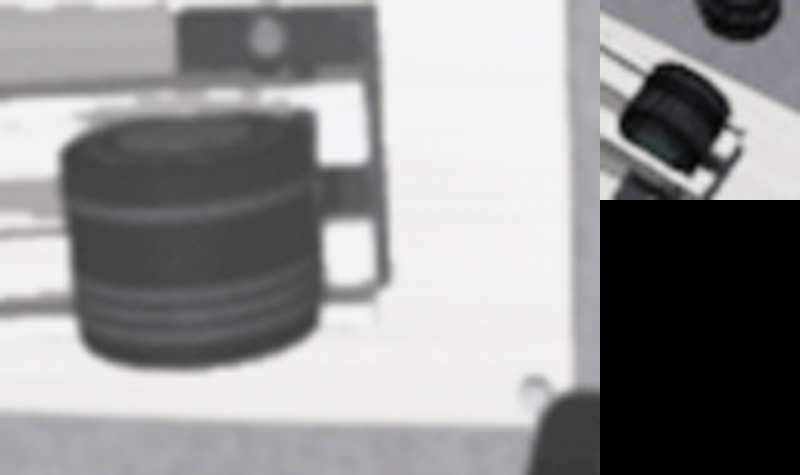

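The enlarged view shows the barrel at wrist x 192–244, y 192–244. The dark strip just downhill of it, at x≈256, is the lip or track end. I'll settle the barrel height from each ray.

```bash
python3 - <<'E'
from h import *
np.set_printoptions(precision=1,suppress=True)
pose=(np.array([521.72,168.87,230.74]),[-179.996,-.07,173.885])
for n,u,v in(("wrist",219,217.5),("wrist",257,227),("wrist",255,171),("top",320.8,181.5),("scene",320.2,228.4)):
    for z in(50,60,70,80,90):print(n,z,plane(n,u,v,z,pose)[:2])
# stop plate ends in both fixed views unneeded
E
```

```text
wrist 50 [547.9  55.5]
wrist 60 [545.1  59.3]
wrist 70 [542.3  63. ]
wrist 80 [539.5  66.8]
wrist 90 [536.7  70.5]
wrist 50 [563.3  98. ]
wrist 60 [560.  100.4]
wrist 70 [556.7 102.9]
wrist 80 [553.4 105.3]
wrist 90 [550.1 107.7]
wrist 50 [500.5 105.6]
wrist 60 [499.2 107.8]
wrist 70 [497.9 110. ]
wrist 80 [496.5 112.2]
wrist 90 [495.2 114.4]
top 50 [543.5  64.2]
top 60 [541.6  63.7]
top 70 [539.7  63.3]
top 80 [537.8  62.8]
top 90 [536.   62.4]
scene 50 [519.3  60.5]
scene 60 [524.2  62.8]
scene 70 [529.1  65.1]
scene 80 [533.9  67.5]
scene 90 [538.8  69.8]
```

```bash
python3 -m handwheel '[[-0.0265,-0.032,0,0],[0,0,0.04,0],[0,0,0.04,0],[0,0,0.04,0],[0,0,0.0365,0],[0,0,0,0],[0,0,0,0]]'; python3 - <<'E'
from h import *
s=r.sense(); print(s["time"],s["tool_pos"],s["tcp_rot"],s["ft_force"])
a=r.snapshot("wrist");b=r.snapshot("scene")[185:275,250:400]
a=a[150:350,150:450]
cv2.imwrite("pics/w2.png",np.vstack([cv2.resize(a,(450,300)),cv2.resize(b,(450,270),interpolation=cv2.INTER_CUBIC)])[:,:,::-1])
E
```

```text
time: 2.5
tool_pos: [543.8, 136.2, 75.1]
tcp_rot: [-180.0, -0.1, 174.1]
ft_force: [0.2, -0.4, 0.8]
finger_gap: 0.1
grip_force: 0.0
2.5 [543.75159252 136.15760134  75.05975791] [-1.79985936e+02 -8.62500981e-02  1.74105673e+02] [ 0.22313198 -0.37503079  0.77051075]
```

View pics/w2.png

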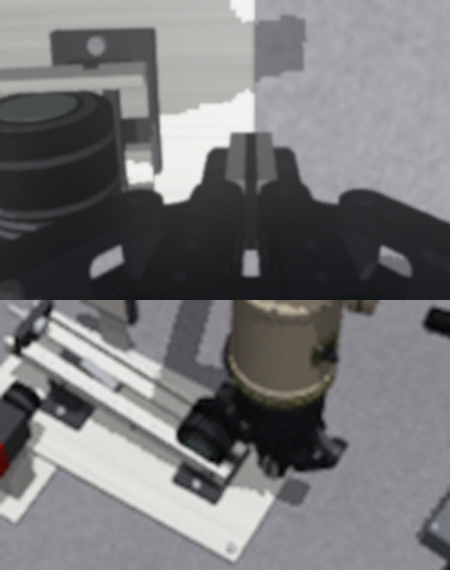

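The wrist view shows the closed fingertips behind the barrel, with the finger links spreading on both sides. I need to check that the links clear the barrel's top.

```bash
python3 - <<'E'
from h import *
np.set_printoptions(precision=0,suppress=True)
pose=(np.zeros(3),[0,0,0])
im=cv2.imread("pics/w1.png")
for y in(-15,-20,-30,-40,-55):
    for x in(11,0):
        print(y,x,[(h,proj([x,y,-h],pose).astype(int).tolist()) for h in(0,20,35,45,55,65,75)])
E
```

```text
-15 11 [(0, [284, 234]), (20, [280, 250]), (35, [275, 266]), (45, [272, 278]), (55, [268, 293]), (65, [264, 310]), (75, [259, 330])]
-15 0 [(0, [285, 254]), (20, [281, 273]), (35, [277, 290]), (45, [274, 304]), (55, [270, 319]), (65, [267, 337]), (75, [262, 358])]
-20 11 [(0, [274, 234]), (20, [268, 250]), (35, [263, 266]), (45, [258, 278]), (55, [253, 292]), (65, [248, 309]), (75, [241, 329])]
-20 0 [(0, [275, 254]), (20, [270, 273]), (35, [265, 290]), (45, [261, 303]), (55, [256, 319]), (65, [251, 336]), (75, [246, 357])]
-30 11 [(0, [254, 234]), (20, [246, 250]), (35, [238, 265]), (45, [232, 277]), (55, [225, 291]), (65, [217, 307]), (75, [207, 326])]
-30 0 [(0, [256, 254]), (20, [248, 272]), (35, [241, 289]), (45, [235, 302]), (55, [229, 317]), (65, [222, 334]), (75, [214, 354])]
-40 11 [(0, [235, 233]), (20, [224, 249]), (35, [214, 264]), (45, [206, 276]), (55, [198, 289]), (65, [187, 304]), (75, [176, 323])]
-40 0 [(0, [237, 253]), (20, [227, 271]), (35, [218, 287]), (45, [211, 300]), (55, [203, 315]), (65, [194, 331]), (75, [184, 350])]
-55 11 [(0, [207, 233]), (20, [193, 248]), (35, [181, 262]), (45, [171, 273]), (55, [160, 286]), (65, [148, 300]), (75, [134, 316])]
-55 0 [(0, [210, 252]), (20, [197, 270]), (35, [185, 285]), (45, [176, 297]), (55, [166, 311]), (65, [155, 326]), (75, [143, 344])]
```

```bash
python3 -m handwheel '[[0,-0.003,0,0],[0,-0.003,0,0],[0,-0.003,0,0],[0,-0.003,0,0],[0,-0.003,0,0],[0,-0.003,0,0],[0,-0.003,0,0],[0,-0.003,0,0],[0,-0.003,0,0],[0,-0.003,-0.0005,0]]'; python3 -m handwheel '[[0,-0.004,-0.0007,0],[0,-0.004,-0.0007,0],[0,-0.004,-0.0007,0],[0,-0.004,-0.0007,0],[0,-0.004,-0.0007,0],[0,-0.004,-0.0007,0],[0,-0.004,-0.0007,0],[0,-0.004,-0.0007,0],[0,-0.004,-0.0007,0],[0,-0.004,-0.0007,0]]'; python3 - <<'E'
from h import *
s=r.sense(); print(s["time"],s["tool_pos"],s["tcp_rot"],s["ft_force"])
a=r.snapshot("wrist");b=r.snapshot("scene")[175:265,240:390]
a=a[150:350,150:450]
cv2.imwrite("pics/w3.png",np.vstack([cv2.resize(a,(450,300)),cv2.resize(b,(450,270),interpolation=cv2.INTER_CUBIC)])[:,:,::-1])
E
```

```text
time: 3.6
tool_pos: [541.4, 105.1, 75.2]
tcp_rot: [180.0, -0.0, 174.0]
ft_force: [0.1, 2.3, 0.4]
finger_gap: -0.2
grip_force: 0.7
time: 4.6
tool_pos: [537.3, 65.2, 82.3]
tcp_rot: [-180.0, -0.0, 174.0]
ft_force: [-0.4, 0.7, -0.7]
finger_gap: 0.2
grip_force: 0.5
4.6 [537.26998414  65.19838296  82.34452377] [-1.79997917e+02 -1.28733743e-03  1.74018997e+02] [-0.42206914  0.70467347 -0.68509789]
```

View pics/w3.png

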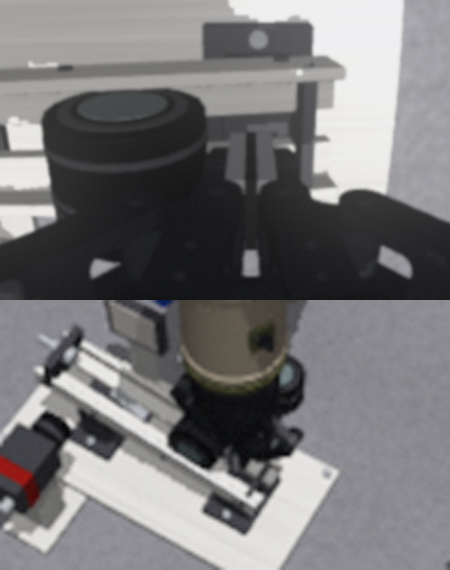

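The barrel, at about (125,130) in the crop, is riding ahead of the finger and square in the track. Next I'll continue up the slope.

```bash
python3 -m handwheel '[[0,-0.005,-0.0009,0],[0,-0.005,-0.0009,0],[0,-0.005,-0.0009,0],[0,-0.005,-0.0009,0],[0,-0.005,-0.0009,0],[0,-0.005,-0.0009,0],[0,-0.005,-0.0009,0],[0,-0.005,-0.0009,0],[0,-0.005,-0.0009,0],[0,-0.005,-0.0009,0]]'; python3 -m handwheel '[[0,-0.003,-0.0005,0],[0,-0.003,-0.0005,0],[0,-0.003,-0.0005,0],[0,-0.003,-0.0006,0],[0,-0.003,-0.0005,0],[0,-0.003,-0.0005,0],[0,-0.003,-0.0005,0],[0,-0.003,-0.0006,0],[0,-0.003,-0.0005,0],[0,-0.003,-0.0005,0]]';python3 -m handwheel '[[0,-0.003,-0.0005,0],[0,-0.003,-0.0005,0],[0,-0.003,-0.0005,0],[0,-0.003,-0.0006,0],[0,-0.003,-0.0005,0]]'; python3 - <<'E'
from h import *
s=r.sense(); print(s["time"],s["tool_pos"],s["tcp_rot"],s["ft_force"])
a=r.snapshot("wrist");b=r.snapshot("scene")[175:265,240:390]
a=a[150:350,50:450]
cv2.imwrite("pics/w4.png",np.vstack([cv2.resize(a,(600,300)),cv2.resize(b,(600,300),interpolation=cv2.INTER_CUBIC)])[:,:,::-1])
E
```

```text
time: 5.7
tool_pos: [532.1, 15.4, 91.4]
tcp_rot: [180.0, 0.0, 174.0]
ft_force: [-0.3, 0.6, 0.9]
finger_gap: -0.0
grip_force: 0.5
time: 6.7
tool_pos: [528.9, -14.3, 96.5]
tcp_rot: [-180.0, -0.0, 174.0]
ft_force: [0.4, 1.7, 0.7]
finger_gap: -0.1
grip_force: 0.7
time: 7.2
tool_pos: [527.4, -29.2, 99.1]
tcp_rot: [-180.0, 0.0, 174.0]
ft_force: [-0.1, 1.2, 0.5]
finger_gap: 0.2
grip_force: 0.6
7.2 [527.39899428 -29.21521806  99.14980689] [-1.79996612e+02  5.01158883e-04  1.74017690e+02] [-0.07743308  1.19100849  0.53130037]
```

View pics/w4.png

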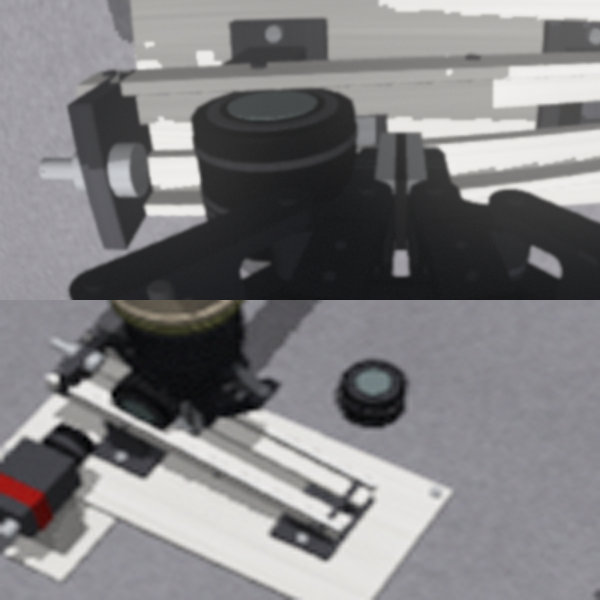

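The barrel is about 20 mm short of the stop button at (128,170), the same as the reckoning.

```bash
python3 -m handwheel '[[0,-0.0025,-0.0004,0],[0,-0.0025,-0.0005,0],[0,-0.0025,-0.0004,0],[0,-0.0025,-0.0005,0],[0,-0.002,-0.0003,0],[0,-0.002,-0.0003,0]]'; python3 -m handwheel '[[0,-0.001,-0.0002,0],[0,-0.001,-0.0002,0]]';python3 -m handwheel '[[0,-0.001,-0.0002,0],[0,-0.001,-0.0002,0]]'; python3 -m handwheel '[[0,-0.001,-0.0002,0],[0,-0.001,-0.0002,0]]'
```

```text
time: 7.9
tool_pos: [525.9, -43.2, 101.5]
tcp_rot: [-180.0, -0.0, 174.0]
ft_force: [-0.3, -0.9, -0.2]
finger_gap: 0.2
grip_force: 0.1
time: 8.1
tool_pos: [525.7, -45.0, 101.9]
tcp_rot: [-180.0, -0.0, 174.0]
ft_force: [-0.1, -0.6, -0.1]
finger_gap: 0.1
grip_force: 0.1
time: 8.3
tool_pos: [525.5, -46.9, 102.3]
tcp_rot: [-180.0, -0.0, 174.0]
ft_force: [-0.6, 0.6, 0.3]
finger_gap: -0.2
grip_force: 0.0
time: 8.5
tool_pos: [525.3, -48.9, 102.7]
tcp_rot: [-180.0, -0.0, 174.0]
ft_force: [-0.6, 0.4, -0.3]
finger_gap: 0.2
grip_force: 0.0
```

```bash
python3 - <<'E'
from h import *
a=r.snapshot("wrist");b=r.snapshot("scene")[175:265,240:390]
a=a[150:350,50:450]
cv2.imwrite("pics/w5.png",np.vstack([cv2.resize(a,(600,300)),cv2.resize(b,(600,300),interpolation=cv2.INTER_CUBIC)])[:,:,::-1])
E
```

```text
(no output)
```

View pics/w5.png

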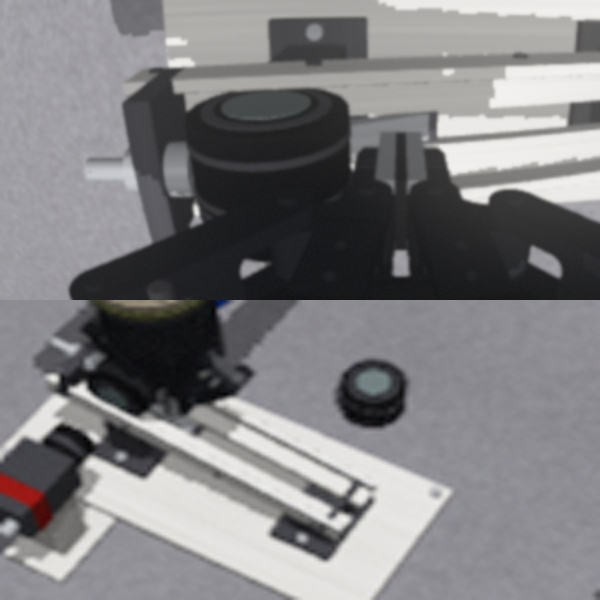

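The barrel's face is against the stop button at (185,168). The dog's tongue has sprung up behind it at (400,125), and the finger no longer presses on it. Next I'll back off and go to the trigger box.

```bash
python3 -m handwheel '[[0,0.004,0,0],[0,0.008,0,0],[0,0.008,0,0],[0,0,-0.02,0],[0,0,-0.04,0],[0,0,-0.04,0],[0,0,-0.03,0],[0,0,0,0]]'; python3 -m handwheel '[[0.008,0.0396,0,0],[0.008,0.0396,0,0],[0.008,0.0396,0,0],[0.008,0.0396,0,0],[0.008,0.0396,0,0],[0.008,0.0396,0,0],[0.008,0.0396,0,0],[0.008,0.0396,0,0],[0.007,0.037,0,0],[0,0,0,0]]'; python3 -m handwheel '[[0,0,0.04,0],[0,0,0.04,0],[0,0,0.03,0],[0,0,0,0],[0,0,0,0]]'; python3 - <<'E'
from h import *
s=r.sense(); print(s["time"],s["tool_pos"],s["tcp_rot"],s["ft_force"])
pose=(s["tool_pos"],s["tcp_rot"])
a=r.snapshot("wrist");cv2.imwrite("pics/w6full.png",a[:,:,::-1]);b=r.snapshot("scene")[175:265,240:390]
print(proj([494.2,328.2,52],pose))
# dark round button inside white collar
g=a.max(2)[100:300,220:420];n,l,st,c=cv2.connectedComponentsWithStats((g<60).astype(np.uint8))
for i in range(1,n):
    if 150<st[i,4]:print(st[i]+[220,100,0,0,0],c[i]+[220,100],plane("wrist",*(c[i]+[220,100]),52,pose))
cv2.imwrite("pics/w6.png",np.vstack([cv2.resize(a[50:300,120:520],(480,300)),cv2.resize(b,(480,288),interpolation=cv2.INTER_CUBIC)])[:,:,::-1])
E
```

```text
time: 9.4
tool_pos: [530.3, -28.5, 238.7]
tcp_rot: [-180.0, 0.5, 174.1]
ft_force: [-0.0, -1.3, 0.0]
finger_gap: -0.2
grip_force: 0.0
time: 10.4
tool_pos: [491.6, 335.0, 231.3]
tcp_rot: [180.0, -0.1, 174.3]
ft_force: [-0.9, -1.2, -0.5]
finger_gap: -0.0
grip_force: 0.0
time: 10.9
tool_pos: [493.1, 330.1, 122.4]
tcp_rot: [-179.9, -0.1, 174.0]
ft_force: [-0.7, 0.0, 1.3]
finger_gap: -0.3
grip_force: 0.0
10.9 [493.12143969 330.05929359 122.42675742] [-1.79938889e+02 -8.21402998e-02  1.74020165e+02] [-0.71524513  0.0135276   1.32285887]
[313.30252402 215.91303947]
[297 197  38  24 457] [312.41356674 207.46827133] [487.85644966 328.24037667  52.        ]
[ 220  237  200   63 4862] [318.45002057 284.40333196] [550.72232743 326.15956101  52.        ]
```

View pics/w6.png

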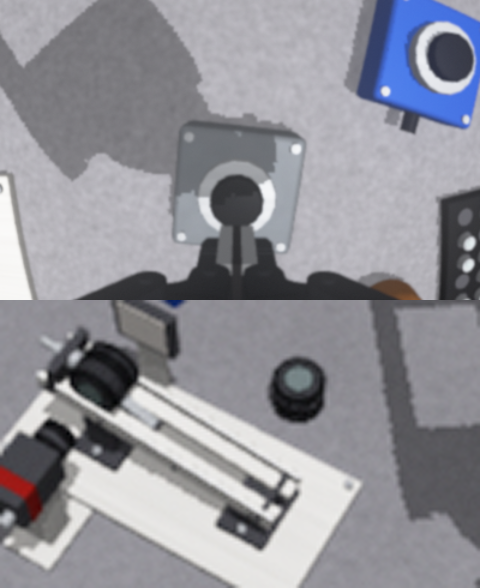

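The barrel is still home with the robot clear (scene crop (103,373)). The grey box's button is centred near crop (237,201), which is about (317,217) in the full picture, directly under the fingers.

```bash
python3 - <<'E'
from h import *
s=r.sense();pose=(s["tool_pos"],s["tcp_rot"]);R=Ro.from_euler("xyz",pose[1],degrees=True).as_matrix()
for z in(48,52,56):
    X=plane("wrist",316.8,217.3,z,pose);print(X,R.T@(X-pose[0]))
E
```

```text
[499.84061172 331.48537727  48.        ] [-4.55441993  0.85835568 77.17403133]
[498.56419206 331.61021595  52.        ] [-3.28332681  0.85702056 73.17038894]
[497.2877724  331.73505464  56.        ] [-2.01223368  0.85568543 69.16674656]
```

```bash
python3 -m handwheel '[[-0.003,0,0.03,0],[0,0,0.028,0],[0,0,0,0],[0,0,0,0]]'; python3 -m handwheel '[[0,0,0.004,0],[0,0,0.002,0],[0,0,0,0]]'; python3 -m handwheel '[[0,0,0.003,0],[0,0,0,0]]'; python3 -m handwheel '[[0,0,0.002,0],[0,0,0,0]]'
```

```text
time: 11.4
tool_pos: [497.4, 330.4, 66.5]
tcp_rot: [180.0, 0.1, 174.0]
ft_force: [-0.3, 0.3, 0.6]
finger_gap: -0.2
grip_force: 0.0
time: 11.7
tool_pos: [497.8, 330.6, 60.2]
tcp_rot: [179.9, 0.1, 174.0]
ft_force: [2.1, 2.0, 3.3]
finger_gap: -0.3
grip_force: 1.2
time: 11.9
tool_pos: [497.6, 330.5, 56.5]
tcp_rot: [179.9, 0.1, 174.0]
ft_force: [2.5, 2.0, 3.6]
finger_gap: 0.2
grip_force: 2.3
time: 12.1
tool_pos: [497.7, 330.6, 55.9]
tcp_rot: [179.9, 0.1, 174.0]
ft_force: [-2.6, -2.5, 14.6]
finger_gap: 0.1
grip_force: 7.5
```

```bash
python3 -m handwheel '[[0,0,0.0006,0],[0,0,0,0]]'; python3 -m handwheel '[[0,0,-0.003,0],[0,0,-0.004,0],[0,0,-0.01,0],[0,0,-0.03,0],[0,0,-0.04,0],[0,0,-0.04,0],[0.02,0,0,0],[0.02,0,0,0],[0,0,0,0],[0,0,0,0]]'; python3 - <<'E'
from h import *
s=r.sense(); print(s["time"],s["tool_pos"],s["ft_force"])
a=r.snapshot("wrist");b=r.snapshot("scene")[175:265,240:390];c=r.snapshot("scene")[230:290,380:480]
q=np.vstack([cv2.resize(b,(480,288),interpolation=cv2.INTER_CUBIC),cv2.resize(c,(480,288),interpolation=cv2.INTER_CUBIC)])[:,:,::-1]
cv2.imwrite("pics/w7.png",q)
E
```

```text
time: 12.3
tool_pos: [497.7, 330.6, 55.8]
tcp_rot: [179.9, 0.1, 174.0]
ft_force: [-4.9, -2.6, 19.1]
finger_gap: -0.1
grip_force: 9.6
time: 13.3
tool_pos: [456.3, 333.9, 179.8]
tcp_rot: [-179.9, -0.0, 174.1]
ft_force: [-0.7, 0.5, 0.6]
finger_gap: -0.2
grip_force: 0.0
13.3 [456.30402091 333.94263668 179.79686887] [-0.68752352  0.47852469  0.59428106]
```

View pics/w7.png

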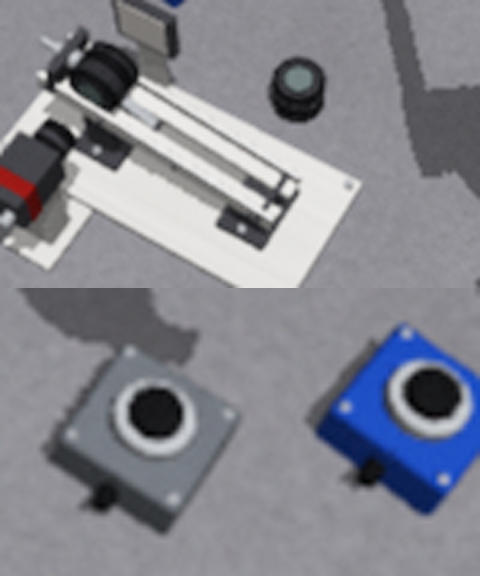

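The barrel is still home, with the dog showing behind it, and the button is up again. I'll press once more in fine steps to confirm full travel.

```bash
python3 -m handwheel '[[-0.019,0,0.02,0],[-0.019,0,0.02,0],[0,0,0.04,0],[0,0,0.032,0],[0,0,0,0],[0,0,0,0]]' | head -4;for i in 1; do python3 -m handwheel '[[0,0,0.003,0],[0,0,0,0]]'; python3 -m handwheel '[[0,0,0.001,0],[0,0,0,0]]'; python3 -m handwheel '[[0,0,0.001,0],[0,0,0,0]]'; python3 -m handwheel '[[0,0,0.001,0],[0,0,0,0]]'; python3 -m handwheel '[[0,0,0.001,0],[0,0,0,0]]'; done | grep -E "tool_pos|ft_f|grip"
```

```text
time: 14.05
tool_pos: [494.6, 329.8, 68.0]
tcp_rot: [-179.9, -0.1, 174.0]
ft_force: [0.6, -0.5, 1.3]
tool_pos: [495.9, 330.9, 67.1]
ft_force: [-0.9, 0.0, 0.6]
grip_force: 0.0
tool_pos: [495.1, 330.5, 65.0]
ft_force: [0.8, -0.4, 0.2]
grip_force: 0.0
tool_pos: [494.6, 330.2, 63.1]
ft_force: [0.1, 0.0, -1.2]
grip_force: 0.0
tool_pos: [494.7, 330.3, 62.1]
ft_force: [-0.1, 0.2, 2.0]
grip_force: 0.7
tool_pos: [494.7, 330.3, 61.1]
ft_force: [-0.5, -0.5, 1.7]
grip_force: 0.9
```

```bash
python3 -m handwheel '[[0,0,0.003,0],[0,0,0.0025,0],[0,0,0.0005,0],[0,0,0,0],[0,0,0,0]]';python3 -m handwheel '[[0,0,-0.003,0],[0,0,-0.004,0],[0,0,-0.01,0],[0,0,-0.03,0],[0,0,-0.04,0],[0,0,-0.04,0],[0,0,0,0],[0,0,0,0],[0,0,0,0],[0,0,0,0]]'; python3 - <<'E'
from h import *
print(r.hand_in())
E
```

```text
time: 15.55
tool_pos: [495.0, 330.4, 56.0]
tcp_rot: [180.0, 0.0, 174.0]
ft_force: [-3.1, -1.4, 9.9]
finger_gap: 0.1
grip_force: 4.9
time: 16.55
tool_pos: [493.6, 329.6, 180.1]
tcp_rot: [-179.9, -0.2, 174.0]
ft_force: [-0.1, 0.2, -0.5]
finger_gap: 0.2
grip_force: 0.0
the job is handed in; nothing more can be done
None
```

The job is handed in; no verdict came back. The last pictures show the barrel home against the stop with the dog up behind it. The trigger went fully down (about 6 mm to its hard stop, pressed twice) and was let up, and the arm is clear of everything at about 16.5 s.

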